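Free the cam and push the connector home

TASK

On the board-test fixture, push the cam's lever round with the fingertips until the cam's low point faces the follower roller (the lever then points straight forward, alongside the board); then push the connector carriage fully home against its stops by its upright push plate, so that the connector closes on the edge of the board. Only push: do not pinch the lever or the plate, and leave the board in its nest and everything else on the bench where it is.

Things in the scene. Friction and masses are not known exactly. Their poses are not given: they have to be found in the camera images.
- fixture: Grey anodised base plate 300 x 250 mm, top 14 mm above the bench, fixed. Origin: centre of its underside, on the bench. +x is 'forward', the way the carriage is pushed (roughly away from the robot); +y is left, the cam's side; turned up to 0.4 rad. In its frame (mm): board's nest x 40 to 142, y -91 to 1; two guide rods with end blocks up to 46 high, x -140 to 27, at y -81 and -9.
- slide (a joint): Travel of the connector carriage along the fixture's +x, m: 0 = drawn back (starts at 0 to 0.0025), 0.030 = home against its two front stops. About 4 N of friction, no spring, stays where left. Its roller meets the cam's rim: with the high point there it stops at 0.003 to 0.006; with the low point there the cam is 1 mm clear even at 0.030.
- push_pad (a point): On the rear (-x) face of the carriage's upright push plate, mid-width, 78 mm above the bench; axes as the fixture's. Plate: 90 mm wide (along y), 12 mm thick, from 44 to 96 mm above the bench, steel with a black rubber pad behind. Push here along the fixture's +x. Nothing within 45 mm behind it is higher than 40 mm.
- follower (a point): Centre of the carriage's follower roller, a steel roller of 18 mm diameter under the end of the arm on the carriage's left, 30 mm above the bench. It lies straight behind the cam's pivot, at the same y in the fixture's frame.
- cam (a joint): Angle of the eccentric cam about its upright pivot, rad, growing clockwise seen from above. 0 = high point at the roller, lever straight back (fixture's -x); 1.57 = lever left (+y), out over the bench; 3.14 = low point at the roller, lever straight forward (+x) beside the nest. Starts at 0.05 to 0.6; range -0.05 to 3.7. Friction of 0.25 N m (3 N at the grip) holds it where left.
- cam_pivot (a point): On the cam's pivot axis, level with the disc, 30 mm above the bench; turns with the cam, its -x along the lever. The steel disc is 56 mm in diameter, set 14 mm off the pivot towards the lever: its rim is 42 mm from the pivot at the high point, on the lever's side, and 14 mm at the low point, opposite. In the fixture's frame the pivot is at x 29, y 75 mm.
- lever_grip (a point): Middle of the lever's upright grip, 85 mm from the pivot axis, 79 mm above the bench: a black paddle 30 mm long along the lever, 14 mm thick across it, 56 to 98 mm above the bench. Below it the lever's steel bar, 10 mm wide, at 48 to 56 mm. The point's -x points out along the lever, its +y the way it swings towards low: push the flat flank on its -y side, 7 mm from here.
- board: The green circuit board under test, 90 x 80 x 2 mm with parts up to 25 mm tall, lying loose in the nest, its underside 31 mm above the bench and its edge contacts towards the carriage. Origin: centre of its underside. Leave it where it lies.
- cap_tall: The capacitor standing on end on the bench beyond the cam's side of the fixture (26 mm diameter, 45 mm tall). Loose; leave it where it is. Origin: centre of its underside.
- cap_short: The second, shorter capacitor standing there (22 mm diameter, 30 mm tall). Loose; leave it where it is. Origin: centre of its underside.
- bnc_cap: The small steel and brass connector cap (16 mm diameter, 26 mm tall) standing on the fixture's base at its rear corner on the cam's side. Loose; leave it where it is. Origin: centre of its underside.
- driver: The screwdriver (170 mm) on the bench along the fixture's other side. Loose; leave it where it is. Origin: its underside, on its length.
- multimeter: The handheld multimeter (185 x 92 x 46 mm) on the bench to the left. Loose; leave it where it is. Origin: centre of its underside.

How it is judged:
On the way, in this order (a step that is already met when the one before it is completed fails the run):
1. the cam's low point faces the follower (within 0.45 rad) while the carriage is still back (within 10 mm) (value of joint cam between 2.69 and 3.59 rad and value of joint slide below 0.01 m), for 0.2 s.
2. the carriage is pushed home (within 2 mm of its stops) (value of joint slide above 0.028 m), for 0.2 s.
At the end, for the whole second after the job is handed in: The cam stands within 0.45 rad of its low point, the carriage is home within 2 mm, both are at rest, and the board lies in its nest within 6 mm of where it was (value of joint cam between 2.69 and 3.59 rad and value of joint slide above 0.028 m and velocity of joint slide between -0.005 and 0.005 m/s and velocity of joint cam between -0.05 and 0.05 rad/s and distance of board from where it was at the start of the episode below 0.006 m); the robot touches nothing.
It fails at once if the lever is pinched (both its flanks pressed by the fingers at once, over 2 N each) (contact force between any of cam_c3, cam_c4 and the fingers above 2 N and contact force between any of cam_c5, cam_c6 and the fingers above 2 N).
It fails at once if the push plate is pinched (front and rear pressed by the fingers at once, over 2 N each) (contact force between each of slide_c4, slide_c5 and the fingers above 2 N).
It fails at once if the board is lifted or shoved out of its nest (moved over 6 mm) (distance of board from where it was at the start of the episode above 0.006 m).
It fails at once if any of the loose things on the bench or the fixture is knocked over or moved over 12 mm (distance of any of cap_tall, cap_short, bnc_cap, driver, multimeter from where it was at the start of the episode above 0.012 m).
It also fails if it takes over 54 s, if anything falls off the work surface, if the arm or the gripper's body presses on something with over 40 N, if the wrist force passes 120 N, or if a joint passes its speed limit or range.

ROBOT

A 6-joint arm with a two-finger parallel gripper is mounted at the origin on the work surface. World frame = base frame: x ahead of the robot, y to its left, z up, the work surface at z = 0. Lengths are in m, angles in rad, forces in N, time in s.
With the tool pointing down it reaches from about 0.3 to 0.875 m from the base axis. Payload 6.4 kg.
Tool frame: the origin (TCP) lies midway between the tips of the shut fingers; the grasp point (between the pads) lies 19 mm behind it (ctrl.pinch_z is the distance from the TCP to the grasp point, in m); z points along the fingers, y is the line along which they close (so a half turn about z gives the same grasp; the last joint's range is limited). The gripper opens to 85 mm and grips with 20 to 120 N. Pads are 22 mm wide; open, the fingers measure 114 mm over their backs; the gripper's body (76 mm by 85 mm) begins 54 mm behind the grasp point. The pads swing forward as they close: fully open they stand 13 mm farther back than shut.
Start: joints at [1.116, 0.181, 1.607, -0, 1.354, -0.206], TCP at [0.142, 0.557, 0.231] pointing down, gripper open.
Joint ranges: [-2.99, 2.99], [-0.89, 2.07], [0.3, 2.58], [-1.14, 4.28], [0, 2.63], [-3.12, 3.12]. Speed limits (rad/s): [2.57, 2.57, 3.01, 3.14, 3.14, 3.14].

INTERFACE

Orientations are given as a unit quaternion [w, x, y, z].
In Python, from bench import ctrl gives the robot as it stands.
- The arm moves only by the tool apply_moves, never from a script. Its argument "moves" is a list of rows, each an object with "jaw": the opening, from 0 (shut) to 1 (fully open); "offset": the shift along the tool's x, y, z in mm, a list of three; "rot": the turn, a rotation vector about the tool's x, y, z in degrees, a list of three. In form: [{"jaw": jaw, "offset": [dx, dy, dz], "rot": [ax, ay, az]}, ...]. A call has exactly 5 rows; each row shifts and turns the commanded pose from where the row before left it, along the tool's axes as they then stand; what a row does not reach is not made up. A row lasts 1/8 s, in which the tool goes at most 62.5 mm and 10.7 degrees, less where a joint would pass 70% of its speed; a pose out of reach is approached as far as the arm can. A call is refused whole if a number of a shift passes 62.5 or a number of a turn 10.7, either way. A call with a gripper value outside its range is refused whole. The fingers move at their own pace and stop on an object; the grip force is fixed at half the most. Time passes only in rows, so rows that do not move let the fingers close, or fill a call up. It gives the time, the measured TCP pose, the force, the opening and the grip force at its end, in the units of the state.
- ctrl.get_obs(): the state, without advancing time (a new reading comes with each control period).
- ctrl.camera(name): name is "side" or "top" or "wrist"; returns (picture, depth): 480x640x3 uint8, red, green, blue; 480x640 float32, m along the optical axis (not along the pixel's ray), 0 where there is no reading.
- ctrl.camera_params(name): a dict with "K" (3x3 intrinsics, pixels), "cam_to_world" (4x4, takes a point from camera to world coordinates); the wrist camera has in their place "mount" (4x4, takes a point from camera to tool coordinates, whose origin is the TCP and whose axes are the flange's). Camera axes: x right, y down, z forward; pixel columns grow to the right and rows downward; lengths in m; the calibration is good to about 2 mm. The wrist camera is an equidistant fisheye: a pixel r from the principal point sees the ray r / f radians off the axis. A picture is of the moment at which its call begins: read the wrist's pose just before it. camera_params takes no time and is no camera call.
- ctrl.hand_in(): hands the job in; it is judged then, once.
Trained networks look in the newest picture that a camera, given by its name, has taken for a name from the list of things; names that differ only in an ending like _2 or _b are one class to them, and where a whole thing is asked for, a point or a joint stands for the part that bears it (a point fixed in the world has none). Each returns a list of dicts, best first, with "score" (0 to 1); they miss things now and then, are a little off and sometimes report something else, mostly with a low value. They report only what shows in the picture. A call takes as long as a camera call.
- ctrl.outline_of(camera, target): "region" (480x640 bool, what is visible of it) and "position" ([column, row] in pixels, amid what is visible of it).
The state is a dict: "time_s": time; "q": joint angles; "dq": joint speeds; "joint_efforts": joint torques, N m; "eef_pos": TCP position; "eef_rot": TCP orientation; "wrist_force": force on the tool from outside, world axes, zero at the start; "torque": the same for the moment, N m; "opening": opening from 0.0 (shut) to 1.0 (fully open); "grasp_force": force on a finger pad.
Only numpy, scipy, OpenCV 4.12 (cv2) and the standard library are available. Lean on these libraries where they do the work, as an engineer would, in place of code of your own. Each camera call takes 0.05 s, during which the arm holds its last target. There are 200 camera calls.

## Working session

There is one attempt and no reset: what is moved stays moved. The work goes in short steps, Python scripts to look and compute and a tool call to move; the robot and the scene stay as the last step left them, time stands still between calls to the robot, and variables do not carry over. Pictures are saved under pics/ and viewed, at most 10 in all, crops included, and the job is handed in when it is done.

Besides the shell and the picture viewer there is one more tool, called after "Emit:" as name(argument=value, ...), one argument or row to a line, values as JSON. apply_moves: Moves the arm, as the interface text tells. Its arguments: {"type":"object","properties":{"moves":{"type":"array"}},"required":["moves"]}

```bash
mkdir -p pics; cat > h.py <<'E'
import numpy as np, cv2
from bench import ctrl
def cloud(name, d):
    p=ctrl.camera_params(name); K=p["K"]; T=np.array(p["cam_to_world"])
    v,u=np.mgrid[0:480,0:640]
    c=np.stack([(u-K[0][2])/K[0][0]*d,(v-K[1][2])/K[1][1]*d,d],-1)
    w=c@T[:3,:3].T+T[:3,3]; w[d==0]=np.nan
    return w
E
python3 - <<'E'
from h import *
np.set_printoptions(precision=4,suppress=True)
o=ctrl.get_obs(); print(o["time_s"],o["eef_pos"],o["eef_rot"],o["q"])
for n in ("top","side"):
    im,d=ctrl.camera(n); cv2.imwrite(f"pics/{n}0.png",im[...,::-1]); w=cloud(n,d)
    np.save(f"{n}0.npy",w)
    for t in ("fixture","lever_grip","cam","slide","board","push_pad","cap_tall","cap_short","bnc_cap","multimeter"):
        try: r=ctrl.outline_of(n,t)
        except Exception as e: print(t,e); continue
        if not r: print(n,t,"none"); continue
        r=r[0]; m=r["region"]; pts=w[m]; pts=pts[~np.isnan(pts[:,0])]
        print(n,t,round(r["score"],2),np.round(r["position"]),m.sum(),np.median(pts,0),pts[:,2].min(),pts[:,2].max())
        np.save(f"m_{n}_{t}.npy",m)
print(ctrl.get_obs()["time_s"])
E
```

```text
0.0 [0.1413 0.5568 0.2304] [-0.0003  0.1241  0.9923 -0.0008] [ 1.1157  0.1816  1.608   0.      1.3538 -0.2063]
top fixture 0.9 [321. 240.] 13580 [0.5331 0.1103 0.0153] -0.002983758921465407 0.10314821302580013
top lever_grip 0.58 [290. 216.] 700 [0.587  0.1714 0.0518] 0.01169967777880232 0.10314821302580013
top cam 0.56 [294. 215.] 733 [0.5869 0.1725 0.0513] 0.010628804057532859 0.10314821302580013
top slide 0.97 [337. 253.] 1902 [0.5064 0.0745 0.0455] 0.011192809192006825 0.10078724544740347
top board 0.72 [365. 208.] 1635 [0.6152 0.0251 0.0339] 0.02682344929775704 0.05857118220311719
top push_pad 0.83 [339. 256.] 1929 [0.5061 0.0745 0.0455] 0.010825260921027757 0.10078724544740347
top cap_tall 0.53 [244. 182.] 171 [0.6638 0.2728 0.0439] -0.0024804507730478154 0.05161664306843439
top cap_short none
top bnc_cap 0.53 [290. 219.] 772 [0.5853 0.1748 0.0422] 0.00898714582769733 0.10314821302580013
top multimeter none
side fixture 0.93 [302. 262.] 10168 [0.5314 0.1247 0.0152] -0.002683805680986029 0.10098587188662533
side lever_grip 0.95 [278. 272.] 741 [0.583  0.1815 0.0548] 0.012152968582457846 0.10098587188662533
side cam 0.93 [282. 271.] 732 [0.5828 0.182  0.0549] 0.025505778749223662 0.10098587188662533
side slide 0.6 [319. 243.] 1556 [0.5011 0.0834 0.045 ] -0.0002739978283555766 0.09957247796983981
side board 0.97 [275. 225.] 985 [0.6142 0.0266 0.0343] 0.02831279073164361 0.056914356831529234
side push_pad 0.6 [321. 242.] 1611 [0.5026 0.0838 0.0449] 0.0004154632607296094 0.09957247796983981
side cap_tall none
side cap_short 0.52 [295. 324.] 153 [0.5246 0.2921 0.0277] -0.0013941319859305246 0.03368644063513704
side bnc_cap none
side multimeter 0.8 [266. 406.] 5774 [0.5496 0.4639 0.0343] -0.0023565941341037178 0.04731987280166983
1.1
```

```bash
python3 - <<'E'
from h import *
np.set_printoptions(precision=4,suppress=True)
W={n:np.load(f"{n}0.npy") for n in("top","side")}
P=[]
for n in W:
    p=W[n][np.load(f"m_{n}_fixture.npy")]; P.append(p[~np.isnan(p[:,0])])
    q=P[-1]; q=q[(q[:,2]>.009)&(q[:,2]<.019)]
    print(n,cv2.minAreaRect((q[:,:2]*1000).astype(np.float32)))
    for t in("lever_grip","push_pad"):
        p=W[n][np.load(f"m_{n}_{t}.npy")]; p=p[p[:,2]>.085]
        print(n,t,len(p),p.mean(0),cv2.minAreaRect((p[:,:2]*1000).astype(np.float32)))
# bench heightmap, objects with height 15-60mm left of the fixture
A=np.concatenate([w.reshape(-1,3) for w in W.values()]);A=A[~np.isnan(A[:,0])]
H=np.zeros((450,600),np.float32)  # x .3-.75, y -.15..0.45, 1mm
x=((A[:,0]-.3)*1000).astype(int);y=((A[:,1]+.15)*1000).astype(int)
k=(x>=0)&(x<450)&(y>=0)&(y<600)&(A[:,2]<.2)
np.maximum.at(H,(x[k],y[k]),A[k,2])
H=cv2.dilate(H,np.ones((3,3)))
np.save("H.npy",H)
hm=cv2.applyColorMap((np.clip(H/.11,0,1)*255).astype(np.uint8),cv2.COLORMAP_JET)[::-1,::-1]
cv2.imwrite("pics/hm.png",hm)
t=cv2.imread("pics/top0.png")[120:360,190:470];s=cv2.imread("pics/side0.png")[150:390,160:440]
cv2.imwrite("pics/crop.png",np.vstack([cv2.resize(a,(700,300) if 0 else (350*1,300)) for a in (t,s)]) if 0 else np.hstack([cv2.resize(a,(400,343)) for a in (t,s)]))
E
```

```text
top ((554.0789794921875, 97.38665771484375), (250.02952575683594, 300.2564392089844), 67.82121276855469)
top lever_grip 109 [0.5421 0.2095 0.0966] ((543.1270141601562, 210.28785705566406), (14.26837158203125, 28.79729652404785), 49.67353057861328)
top push_pad 286 [0.4683 0.0836 0.0956] ((468.70697021484375, 83.38772583007812), (89.48500061035156, 12.617603302001953), 67.98408508300781)
side ((552.4256591796875, 94.542724609375), (253.152587890625, 301.1962585449219), 67.718994140625)
side lever_grip 123 [0.5422 0.21   0.0954] ((542.3961791992188, 208.3501739501953), (14.252379417419434, 30.79991340637207), 47.428279876708984)
side push_pad 233 [0.4681 0.086  0.0945] ((490.3111267089844, 122.42185974121094), (184.3842315673828, 22.598857879638672), 60.30571746826172)
```

View pics/crop.png

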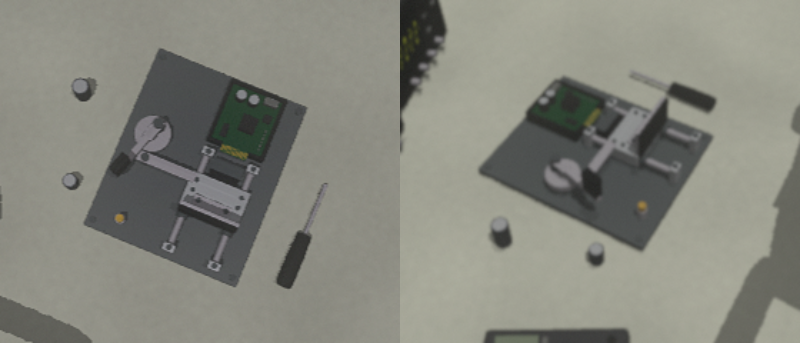

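View pics/hm.png

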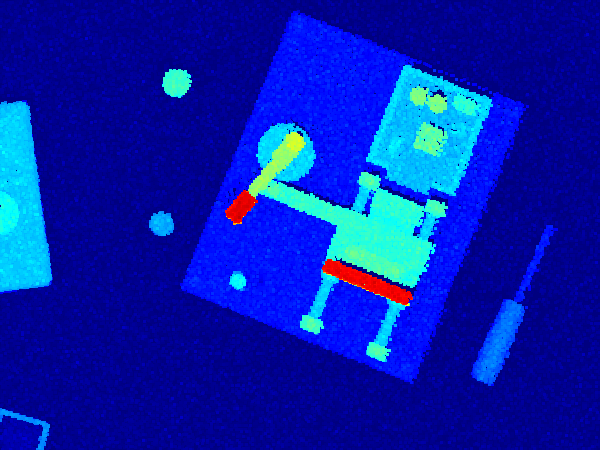

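The top picture shows the cam disc at about (153,132), its paddle at (120,163), the plate at (210,212) and the board at (245,120). The heights agree with the given sizes. Fixture centre is about (0.554, 0.096) with yaw -22.2°, pivot about (0.609, 0.154), and cam about 0.31 rad. I'm setting out now.

Emit:
apply_moves(
  moves=[
    {"jaw":0,"offset":[-46,-27,8],"rot":[0,0,0]},
    {"jaw":0,"offset":[-46,-27,8],"rot":[0,0,0]},
    {"jaw":0,"offset":[-46,-27,8],"rot":[0,0,0]},
    {"jaw":0,"offset":[-46,-27,8],"rot":[0,0,0]},
    {"jaw":0,"offset":[-46,-27,8],"rot":[0,0,0]},
  ],
)

```text
time_s: 1.72
eef_pos: [0.3324, 0.3686, 0.1913]
eef_rot: [0.0, 0.124, 0.992, 0.0]
wrist_force: [1.5, 1.0, 0.5]
opening: 0.002
grasp_force: 0.0
```

Emit:
apply_moves(
  moves=[
    {"jaw":0,"offset":[-46,-27,8],"rot":[0,0,0]},
    {"jaw":0,"offset":[-46,-27,8],"rot":[0,0,0]},
    {"jaw":0,"offset":[-46,-27,8],"rot":[0,0,0]},
    {"jaw":0,"offset":[-46,-27,8],"rot":[0,0,0]},
    {"jaw":0,"offset":[-46,-27,8],"rot":[0,0,0]},
  ],
)

```text
time_s: 2.35
eef_pos: [0.5222, 0.181, 0.1513]
eef_rot: [0.0, 0.124, 0.992, 0.0]
wrist_force: [0.2, 0.8, -0.4]
opening: -0.004
grasp_force: 0.0
```

Emit:
apply_moves(
  moves=[
    {"jaw":0,"offset":[0,0,0],"rot":[0,0,6.5]},
    {"jaw":0,"offset":[0,0,0],"rot":[0,0,6.5]},
    {"jaw":0,"offset":[0,0,0],"rot":[0,0,6.5]},
    {"jaw":0,"offset":[0,0,0],"rot":[0,0,6.5]},
    {"jaw":0,"offset":[0,0,0],"rot":[0,0,0]},
  ],
)

```text
time_s: 2.98
eef_pos: [0.521, 0.1823, 0.1513]
eef_rot: [0.0, 0.344, 0.939, -0.0]
wrist_force: [0.5, 0.5, -0.2]
opening: -0.0
grasp_force: 0.0
```

Emit:
apply_moves(
  moves=[
    {"jaw":0,"offset":[0,0,25],"rot":[0,0,0]},
    {"jaw":0,"offset":[0,0,25],"rot":[0,0,0]},
    {"jaw":0,"offset":[0,0,20],"rot":[0,0,0]},
    {"jaw":0,"offset":[0,0,15],"rot":[0,0,0]},
    {"jaw":0,"offset":[0,0,0],"rot":[0,0,0]},
  ],
)

```text
time_s: 3.6
eef_pos: [0.52, 0.1822, 0.0652]
eef_rot: [-0.001, 0.344, 0.939, -0.001]
wrist_force: [0.4, 0.4, 0.5]
opening: 0.001
grasp_force: 0.0
```

```bash
python3 - <<'E'
from h import *
im,_=ctrl.camera("side"); im2,_=ctrl.camera("wrist")
a=cv2.resize(im[180:360,200:440],(400,300)); b=cv2.resize(im2,(400,300))
cv2.imwrite("pics/c2.png",np.hstack([a,b])[...,::-1]); print(ctrl.get_obs()["q"])
E
```

```text
[ 1.21678324e-01  3.37233472e-01  1.78206222e+00  7.81059865e-06
  1.02163556e+00 -7.47155094e-01]
```

View pics/c2.png

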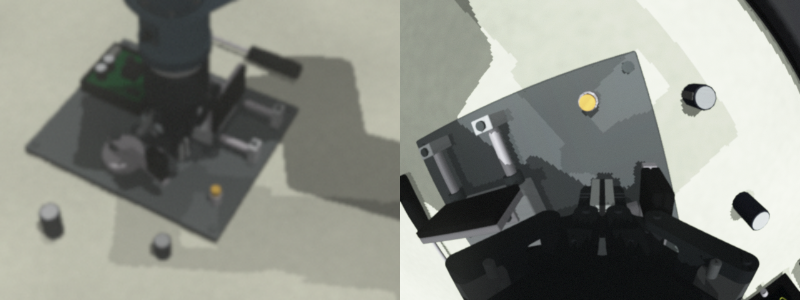

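The wrist view shows the shut fingers at (603,190) and the paddle to their right at (655,195), with a gap between them. Next I swing the lever.

Emit:
apply_moves(
  moves=[
    {"jaw":0,"offset":[0,9,0],"rot":[0,0,0]},
    {"jaw":0,"offset":[0,5,0],"rot":[0,0,0]},
    {"jaw":0,"offset":[1,7.5,0],"rot":[0,0,5]},
    {"jaw":0,"offset":[1,7.5,0],"rot":[0,0,5]},
    {"jaw":0,"offset":[1,7.5,0],"rot":[0,0,5]},
  ],
)

```text
time_s: 4.32
eef_pos: [0.5433, 0.2115, 0.0664]
eef_rot: [-0.001, 0.465, 0.885, -0.001]
wrist_force: [-4.6, -0.7, 1.6]
opening: 0.001
grasp_force: 1.7
```

```bash
cat >> h.py <<'E'
def st(P=np.array([.609,.154]),yaw=-.387):
    o=ctrl.get_obs(); from scipy.spatial.transform import Rotation as R
    M=R.from_quat(np.roll(o["eef_rot"],-1)).as_matrix(); e=np.array(o["eef_pos"])
    c=M[:2,:2].T@(P-e[:2])*1000
    f=np.array([[np.cos(yaw),np.sin(yaw)],[-np.sin(yaw),np.cos(yaw)]])
    print("t",o["time_s"],"pivot in tool",c.round(1),"tool y yaw",np.degrees(np.arctan2(M[1,1],M[0,1])).round(1),"fixt mm",(f@(e[:2]-[.5535,.096])*1000).round(1),"z",e[2].round(4),"F tool",(M.T@np.array(o["wrist_force"])).round(1),"q6",o["q"][5].round(2))
E
python3 -c "from h import *; st()"
```

```text
t 4.325 pivot in tool [-84.6  21.4] tool y yaw 34.6 fixt mm [-53.1 103.1] z 0.0664 F tool [ 2.  -4.2 -1.6] q6 -0.44
```

Emit:
apply_moves(
  moves=[
    {"jaw":0,"offset":[2.4,15,0],"rot":[0,0,10]},
    {"jaw":0,"offset":[2.4,15,0],"rot":[0,0,10]},
    {"jaw":0,"offset":[2.4,15,0],"rot":[0,0,10]},
    {"jaw":0,"offset":[2.4,15,0],"rot":[0,0,10]},
    {"jaw":0,"offset":[2.4,15,0],"rot":[0,0,10]},
  ],
)

```text
time_s: 4.95
eef_pos: [0.6107, 0.2417, 0.0661]
eef_rot: [-0.001, 0.796, 0.605, -0.001]
wrist_force: [-4.1, -1.0, 1.6]
opening: 0.005
grasp_force: 1.7
```

```bash
python3 -c "from h import *; st()"
```

```text
t 4.95 pivot in tool [-84.9  21.9] tool y yaw -15.5 fixt mm [ -2.1 156.5] z 0.0661 F tool [-2.  -3.7 -1.6] q6 0.47
```

Tracking well; 97° remain.

Emit:
apply_moves(
  moves=[
    {"jaw":0,"offset":[2.4,15,0],"rot":[0,0,10]},
    {"jaw":0,"offset":[2.4,15,0],"rot":[0,0,10]},
    {"jaw":0,"offset":[2.4,15,0],"rot":[0,0,10]},
    {"jaw":0,"offset":[2.4,15,0],"rot":[0,0,10]},
    {"jaw":0,"offset":[2.4,15,0],"rot":[0,0,10]},
  ],
)

```text
time_s: 5.58
eef_pos: [0.6773, 0.2095, 0.0662]
eef_rot: [-0.001, 0.977, 0.212, -0.0]
wrist_force: [-2.8, 2.0, -0.1]
opening: 0.002
grasp_force: 1.7
```

```bash
python3 -c "from h import *; st()"
```

```text
t 5.575 pivot in tool [-85.1  22.3] tool y yaw -65.5 fixt mm [ 71.7 151.9] z 0.0662 F tool [-1.7 -3.   0.1] q6 1.28
```

47° remain.

Emit:
apply_moves(
  moves=[
    {"jaw":0,"offset":[2.4,15,0],"rot":[0,0,10]},
    {"jaw":0,"offset":[2.4,15,0],"rot":[0,0,10]},
    {"jaw":0,"offset":[2.4,15,0],"rot":[0,0,10]},
    {"jaw":0,"offset":[2.1,13.5,0],"rot":[0,0,9]},
    {"jaw":0,"offset":[1.6,12,0],"rot":[0,0,8]},
  ],
)

```text
time_s: 6.2
eef_pos: [0.6959, 0.142, 0.0664]
eef_rot: [-0.001, 0.981, -0.195, 0.001]
wrist_force: [2.9, 2.5, -2.4]
opening: 0.002
grasp_force: 1.7
```

```bash
python3 -c "from h import *; st()"
```

```text
t 6.2 pivot in tool [-84.9  22.2] tool y yaw -112.5 fixt mm [114.5  96.4] z 0.0664 F tool [ 1.7 -3.4  2.4] q6 2.0
```

Emit:
apply_moves(
  moves=[
    {"jaw":0,"offset":[0,-8,0],"rot":[0,0,0]},
    {"jaw":0,"offset":[0,-12,0],"rot":[0,0,0]},
    {"jaw":0,"offset":[0,0,-25],"rot":[0,0,0]},
    {"jaw":0,"offset":[0,0,-30],"rot":[0,0,0]},
    {"jaw":0,"offset":[0,0,-25],"rot":[0,0,0]},
  ],
)

```text
time_s: 6.82
eef_pos: [0.703, 0.1616, 0.1477]
eef_rot: [-0.0, 0.982, -0.191, 0.0]
wrist_force: [0.4, 0.3, -0.1]
opening: 0.001
grasp_force: 0.0
```

Emit:
apply_moves(
  moves=[
    {"jaw":0,"offset":[-47,32,0],"rot":[0,0,0]},
    {"jaw":0,"offset":[-47,32,0],"rot":[0,0,0]},
    {"jaw":0,"offset":[-47,32,0],"rot":[0,0,0]},
    {"jaw":0,"offset":[-47,32,0],"rot":[0,0,0]},
    {"jaw":0,"offset":[-46,32,0],"rot":[0,0,0]},
  ],
)

```text
time_s: 7.45
eef_pos: [0.4242, 0.1011, 0.1467]
eef_rot: [-0.0, 0.982, -0.191, 0.0]
wrist_force: [1.1, -0.1, 1.2]
opening: 0.0
grasp_force: 0.0
```

```bash
python3 - <<'E'
from h import *
st()
im,d=ctrl.camera("top"); w=cloud("top",d)
P=np.array([.609,.154]);yaw=-.387
f=np.array([[np.cos(yaw),np.sin(yaw)],[-np.sin(yaw),np.cos(yaw)]])
for t in ("lever_grip","push_pad","board"):
    r=ctrl.outline_of("top",t)
    if not r: print(t,"none"); continue
    p=w[r[0]["region"]]; 
    if t!="board": p=p[(p[:,2]>.085)&(p[:,2]<.11)]
    print(t,r[0]["score"],len(p),((p[:,:2]-[.5535,.096])@f.T*1000).mean(0) if len(p) else '')
cv2.imwrite("pics/c3.png",cv2.resize(im[120:360,190:470],(560,480))[...,::-1])
E
```

```text
t 7.45 pivot in tool [ 151.5 -118.4] tool y yaw -112.0 fixt mm [-121.7  -44.1] z 0.1467 F tool [ 1.1 -0.3 -1.2] q6 1.92
lever_grip 0.81 105 [112.37492913  74.95488887]
push_pad 0.89 0 
board 0.79 1633 [nan nan]
```

View pics/c3.png

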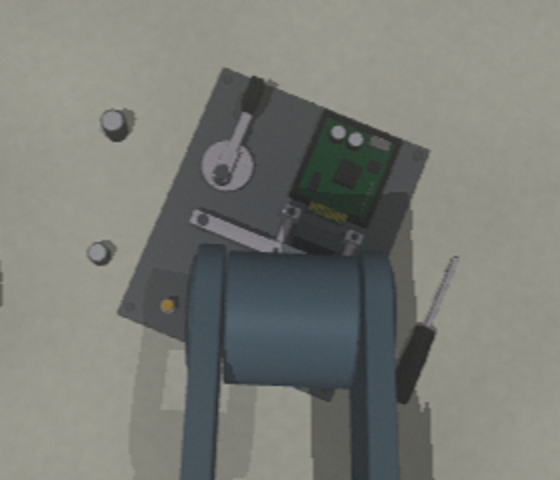

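The picture shows the lever at (245,105) pointing straight forward, and its grip measures at y = 75 mm, level with the pivot, so the cam is at its low point. The board and loose parts haven't moved. Now I descend behind the plate and push.

Emit:
apply_moves(
  moves=[
    {"jaw":0,"offset":[0,0,25],"rot":[0,0,0]},
    {"jaw":0,"offset":[0,0,25],"rot":[0,0,0]},
    {"jaw":0,"offset":[0,0,20],"rot":[0,0,0]},
    {"jaw":0,"offset":[0,0,9],"rot":[0,0,0]},
    {"jaw":0,"offset":[0,0,0],"rot":[0,0,0]},
  ],
)

```text
time_s: 8.28
eef_pos: [0.4261, 0.1007, 0.0672]
eef_rot: [0.0, 0.981, -0.193, -0.0]
wrist_force: [-0.2, -0.1, 0.2]
opening: -0.002
grasp_force: 0.0
```

Emit:
apply_moves(
  moves=[
    {"jaw":0,"offset":[10,0,0],"rot":[0,0,0]},
    {"jaw":0,"offset":[8,0,0],"rot":[0,0,0]},
    {"jaw":0,"offset":[5,0,0],"rot":[0,0,0]},
    {"jaw":0,"offset":[5,0,0],"rot":[0,0,0]},
    {"jaw":0,"offset":[4,0,0],"rot":[0,0,0]},
  ],
)

```text
time_s: 8.9
eef_pos: [0.4547, 0.0883, 0.0672]
eef_rot: [-0.0, 0.981, -0.193, -0.001]
wrist_force: [-4.0, 2.3, 3.4]
opening: 0.002
grasp_force: 2.2
```

```bash
python3 -c "from h import *; st()"
```

```text
t 8.9 pivot in tool [ 117.9 -119.3] tool y yaw -112.3 fixt mm [-88.6 -44.4] z 0.0672 F tool [-4.5 -0.6 -3.4] q6 1.89
```

Emit:
apply_moves(
  moves=[
    {"jaw":0,"offset":[5,0,0],"rot":[0,0,0]},
    {"jaw":0,"offset":[5,0,0],"rot":[0,0,0]},
    {"jaw":0,"offset":[5,0,0],"rot":[0,0,0]},
    {"jaw":0,"offset":[4,0,0],"rot":[0,0,0]},
    {"jaw":0,"offset":[3,0,0],"rot":[0,0,0]},
  ],
)

```text
time_s: 9.52
eef_pos: [0.4753, 0.0799, 0.067]
eef_rot: [0.0, 0.981, -0.193, -0.0]
wrist_force: [-3.5, 1.4, 0.1]
opening: -0.005
grasp_force: 2.2
```

```bash
python3 -c "from h import *; st()"
```

```text
t 9.525 pivot in tool [  95.6 -119.3] tool y yaw -112.3 fixt mm [-66.3 -44.5] z 0.067 F tool [-3.7  0.  -0.1] q6 1.88
```

Emit:
apply_moves(
  moves=[
    {"jaw":0,"offset":[1.5,0,0],"rot":[0,0,0]},
    {"jaw":0,"offset":[1,0,0],"rot":[0,0,0]},
    {"jaw":0,"offset":[1,0,0],"rot":[0,0,0]},
    {"jaw":0,"offset":[0,0,0],"rot":[0,0,0]},
    {"jaw":0,"offset":[0,0,0],"rot":[0,0,0]},
  ],
)

```text
time_s: 10.15
eef_pos: [0.4784, 0.0786, 0.0671]
eef_rot: [0.0, 0.981, -0.193, -0.0]
wrist_force: [-4.4, 1.6, -2.7]
opening: 0.002
grasp_force: 1.8
```

```bash
python3 -c "from h import *; st()"
```

```text
t 10.15 pivot in tool [  92.3 -119.3] tool y yaw -112.3 fixt mm [-62.9 -44.5] z 0.0671 F tool [-4.6  0.2  2.7] q6 1.88
```

Still sliding, so I keep pushing in small steps until the force rises.

Emit:
apply_moves(
  moves=[
    {"jaw":0,"offset":[1,0,0],"rot":[0,0,0]},
    {"jaw":0,"offset":[1,0,0],"rot":[0,0,0]},
    {"jaw":0,"offset":[1,0,0],"rot":[0,0,0]},
    {"jaw":0,"offset":[0.5,0,0],"rot":[0,0,0]},
    {"jaw":0,"offset":[0,0,0],"rot":[0,0,0]},
  ],
)

```text
time_s: 10.78
eef_pos: [0.48, 0.078, 0.0672]
eef_rot: [-0.0, 0.981, -0.193, -0.002]
wrist_force: [-11.0, 4.7, 5.1]
opening: -0.002
grasp_force: 6.0
```

```bash
python3 -c "from h import *; st()"
```

```text
t 10.775 pivot in tool [  90.7 -119.2] tool y yaw -112.2 fixt mm [-61.3 -44.5] z 0.0672 F tool [-12.   -0.2  -5. ] q6 1.87
```

Emit:
apply_moves(
  moves=[
    {"jaw":0,"offset":[1,0,0],"rot":[0,0,0]},
    {"jaw":0,"offset":[1,0,0],"rot":[0,0,0]},
    {"jaw":0,"offset":[1,0,0],"rot":[0,0,0]},
    {"jaw":0,"offset":[0,0,0],"rot":[0,0,0]},
    {"jaw":0,"offset":[0,0,0],"rot":[0,0,0]},
  ],
)

```text
time_s: 11.4
eef_pos: [0.48, 0.0779, 0.0671]
eef_rot: [-0.0, 0.981, -0.193, -0.005]
wrist_force: [-23.0, 8.1, 18.1]
opening: -0.002
grasp_force: 12.3
```

```bash
python3 -c "from h import *; st()"
```

```text
t 11.4 pivot in tool [  90.7 -119.2] tool y yaw -112.2 fixt mm [-61.3 -44.5] z 0.0671 F tool [-24.6   1.2 -17.8] q6 1.87
```

The force rose with no further motion, so the carriage is against a hard stop. I back off, lift and check.

Emit:
apply_moves(
  moves=[
    {"jaw":0,"offset":[-8,0,0],"rot":[0,0,0]},
    {"jaw":0,"offset":[-20,0,0],"rot":[0,0,0]},
    {"jaw":0,"offset":[-10,0,-25],"rot":[0,0,0]},
    {"jaw":0,"offset":[0,0,-50],"rot":[0,0,0]},
    {"jaw":0,"offset":[0,0,-40],"rot":[0,0,0]},
  ],
)

```text
time_s: 12.02
eef_pos: [0.4515, 0.0902, 0.1853]
eef_rot: [-0.0, 0.981, -0.193, 0.003]
wrist_force: [0.6, 0.6, -0.9]
opening: -0.0
grasp_force: 0.0
```

Emit:
apply_moves(
  moves=[
    {"jaw":0,"offset":[-20,-50,0],"rot":[0,0,0]},
    {"jaw":0,"offset":[-20,-50,0],"rot":[0,0,0]},
    {"jaw":0,"offset":[-20,-50,0],"rot":[0,0,0]},
    {"jaw":0,"offset":[-20,-50,0],"rot":[0,0,0]},
    {"jaw":0,"offset":[0,0,0],"rot":[0,0,0]},
  ],
)

```text
time_s: 12.65
eef_pos: [0.4523, 0.3095, 0.1835]
eef_rot: [-0.001, 0.982, -0.191, 0.002]
wrist_force: [0.8, -0.3, -0.8]
opening: 0.001
grasp_force: 0.0
```

```bash
python3 - <<'E'
from h import *
st(); yaw=-.387
f=np.array([[np.cos(yaw),np.sin(yaw)],[-np.sin(yaw),np.cos(yaw)]])
for n in("top","side"):
    im,d=ctrl.camera(n); w=cloud(n,d)
    for k,W in(("before",np.load(n+"0.npy")),("now",w)):
        g=(W[...,:2]-[.5535,.096])@f.T*1000
        for t,z,b in(("plate",(.085,.11),(-110,-20,-100,10)),("grip",(.085,.11),(70,150,50,100)),("board",(.030,.06),(40,142,-91,1))):
            m=(W[...,2]>z[0])&(W[...,2]<z[1])&(g[...,0]>b[0])&(g[...,0]<b[1])&(g[...,1]>b[2])&(g[...,1]<b[3])
            print(n,k,t,m.sum(),g[m].mean(0).round(1) if m.any() else '')
    cv2.imwrite(f"pics/e_{n}.png",cv2.resize(im[120:360,190:470],(400,343))[...,::-1])
cv2.imwrite("pics/e.png",np.hstack([cv2.imread(f"pics/e_{n}.png") for n in("top","side")]))
E
```

```text
t 12.65 pivot in tool [203.5  85.4] tool y yaw -112.0 fixt mm [-174.2  159.5] z 0.1835 F tool [ 0.9 -0.   0.8] q6 2.34
top before plate 286 [-74.2 -43.6]
top before grip 0 
top before board 1828 [ 90.  -44.7]
top now plate 293 [-45.9 -43.5]
top now grip 110 [112.5  75.1]
top now board 1816 [ 90.4 -44.6]
side before plate 231 [-75.5 -42.7]
side before grip 0 
side before board 1177 [ 88.8 -42.3]
side now plate 0 
side now grip 116 [111.6  74.9]
side now board 1156 [ 90.  -41.8]
```

View pics/e.png

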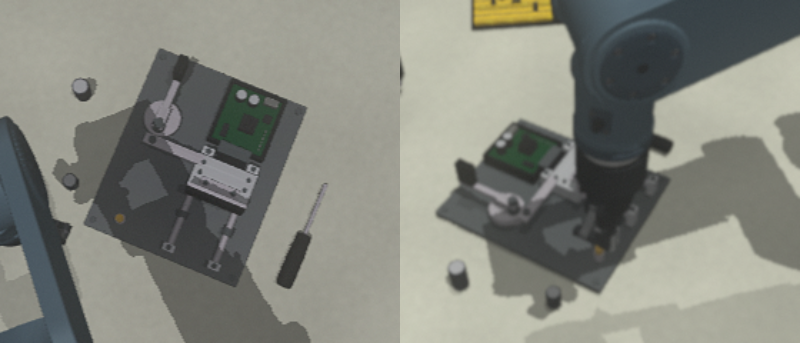

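The carriage moved about 28.3 mm from its 0–2.5 mm start, into a hard stop. The lever points straight forward, and the board and loose things haven't moved, so I'm handing in.

```bash
python3 -c "from bench import ctrl; print(ctrl.hand_in())"
```

```text
the job is handed in; nothing more can be done
None
```

The cam is at its low point with the lever straight forward, the carriage is home against its stops, and the job is handed in at about 13 s; the final pictures show the board and loose things unmoved, but the hand-in returned no verdict.

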